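Bayonet press cap: bond an insole

TASK

Pick up the loose knurled metal cap from the bench and fit it mouth down over the upright tube of the small bench press. Turn it until the keyways hidden inside drop over the tube's pins, then push it fully home so that the sprung ram presses on the insole, and finish there: the job ends with the gripper still holding the cap pushed down. Do not shift the insole, and leave the jar, the stack of insoles and the brush alone.

Things in the scene. Friction and masses are not known exactly. Their poses are not given: they have to be found in the camera images.
- cap: Loose knurled aluminium cap: cylinder 50 mm across (51 over the knurling), 46 mm high, about 180 g, standing mouth down on the bench left or right of the press. Origin: centre of its open underside; z up along its axis. Top 10 mm solid; below it a round bore 30.4 mm wide, 36 mm deep.
- cap_keyways (a point): The cap's bore at half depth, on its axis, 18 mm above its underside. Inside the bore wall, not seen from outside, three straight keyways run its full depth, 120 degrees apart, about 8 mm wide: they pass the three pins when turned to within about 0.1 rad of them.
- press: Fixed grey bench press. Origin: on the head's vertical axis, at bench height; z up. Base plate 310 x 130 x 15 mm, x -210 to +100 mm, so it and the insole reach to -x; the column stands at +x. A 50 mm wide arm, top at z 95.5 mm, reaches from column to head. On the arm, on the axis, stands a steel tube 27.6 mm across, top at z 140 mm, its top 5 mm tapered.
- pins (a point): Point on the tube's axis, 118 mm above the press origin, level with three 4 mm pins sticking out of the tube, 120 degrees apart, tips 19.5 mm from the axis. This frame does not tell where the pins point, it differs each time: turning the cap up to 60 degrees one way or the other finds them.
- home (a point): Point on the tube's axis, 107 mm above the press origin: there the cap's underside lies when fully home, the ram at its end stop and its foot pressing on the insole. Not lined up, the cap's underside rests on the pins 13 mm higher; lined up, it falls about 4.5 mm until the cap's inner top meets the ram.
- ram (a joint): Downward travel (m) of the sprung ram in the head: a 12 mm rod, top 151.5 mm above the press origin (11.5 mm above the tube) when up, with a sprung 44 mm rubber foot under the arm. 0 = up; at 0.006 the foot meets the insole; 0.0085 = end stop, fully home. About 3 N to start it, 12 N at the stop; it springs back up when let go.
- insole: Pink-beige insole blank, 6 mm thick, 239 mm long, lying loose on the press's base plate (top at z 15 mm), heel under the ram. Origin: centre of the heel's round, underside; toe to its -x.
- jar: Bystander: closed amber glass jar, 68 mm in diameter, 85 mm high, on the other side of the press. Origin: centre of its underside.
- stack: Bystander: stack of insoles 54 mm high, 239 mm long, 84 mm wide at the toe. Origin: under the heel's centre; toe to its -x.
- brush: Bystander: glue brush lying on the bench beyond the cap and the jar. Origin: centre of its underside; handle to its -x.

How it is judged:
By the outcome, as a careful person would: the job done as asked, in the order asked, and still so for the second after the job is handed in, while the arm keeps its last pose, push and grip.
It also fails if it takes over 72 s, if anything falls off the work surface, if the arm or the gripper's body presses on something with over 40 N, if the wrist force passes 120 N, or if a joint passes its speed limit or range.

ROBOT

A 6-joint arm with a two-finger parallel gripper is mounted at the origin on the work surface. World frame = base frame: x ahead of the robot, y to its left, z up, the work surface at z = 0. Lengths are in m, angles in rad, forces in N, time in s.
With the tool pointing down it reaches from about 0.375 to 0.925 m from the base axis. Payload 5.7 kg.
Tool frame: the origin (TCP) lies at the centre of the arm's flange, where the gripper is bolted on; the fingertips stand 182 mm ahead of it and the grasp point (between the pads) lies 163 mm ahead of it; z points along the fingers, y is the line along which they close (so a half turn about z gives the same grasp; the last joint's range is limited). The gripper opens to 88 mm and grips with 3 to 60 N. Pads are 20 mm wide; open, the fingers measure 115 mm over their backs; the gripper's body (75 mm by 178 mm) begins 61 mm behind the grasp point.
Start: joints at [1.208, 0.359, 1.51, -0, 1.272, -0.115], TCP at [0.147, 0.582, 0.405] pointing down, gripper open.
Joint ranges: [-2.97, 2.97], [-1.01, 2.36], [0.21, 2.38], [-0.96, 4.11], [0.2, 2.71], [-2.98, 2.98]. Speed limits (rad/s): [2.39, 2.39, 3.14, 3.14, 3.14, 3.14].

INTERFACE

Orientations are given as a rotation vector (axis times angle).
In Python, from workcell import r, read_camera, calibration gives the robot as it stands.
- The arm moves only by the tool apply_moves, never from a script. Its argument "targets" is a list of rows, each a list of 6 numbers: the shift along the tool's x, y, z in units of 0.15 m (1.0 is 0.15 m), then the turn, a rotation vector about the tool's x, y, z in units of 0.5 rad (1.0 is 0.5 rad). In form: [[x, y, z, rx, ry, rz], ...]. A call has 1 to 12 rows; each row shifts and turns the commanded pose from where the row before left it, along the tool's axes as they then stand; what a row does not reach is not made up. A row lasts 1/8 s, in which the tool goes at most 62.5 mm and 10.7 degrees, less where a joint would pass 70% of its speed; a pose out of reach is approached as far as the arm can. A call with a number of a shift or a turn outside -1 to 1 is refused whole. A call with a gripper value outside its range is refused whole. "claw" is the opening, from 0 (shut) to 1 (fully open), set as the call begins (left out, the last holds). The fingers move at their own pace and stop on an object; the grip force is fixed at half the most. Time passes only in rows, so rows that do not move let the fingers close. It gives the time, the measured TCP pose, the force, the opening and the grip force at its end, in the units of the state.
- r.get_state(): the state, without advancing time (a new reading comes with each control period).
- read_camera(name): name is "scene" or "top"; returns (picture, depth): 420x560x3 uint8, red, green, blue; 420x560 float32, m along the optical axis (not along the pixel's ray), 0 where there is no reading.
- calibration(name): a dict with "camera_matrix" (3x3 intrinsics, pixels), "position" and "attitude" of the camera in the world. Camera axes: x right, y down, z forward; pixel columns grow to the right and rows downward; lengths in m; the calibration is good to about 2 mm. A picture is of the moment at which its call begins. calibration takes no time and is no camera call.
- r.finish_job(): hands the job in; it is judged then, once.
The state is a dict: "t": time; "qpos": joint angles; "qvel": joint speeds; "joint_torque": joint torques, N m; "eef_pos": TCP position; "ee_rot": TCP orientation; "contact_force": force on the tool from outside, world axes, zero at the start; "torque": the same for the moment, N m; "gripper_width": finger opening in m; "gripper_force": force on a finger pad.
Only numpy, scipy, OpenCV 4.12 (cv2) and the standard library are available. Lean on these libraries where they do the work, as an engineer would, in place of code of your own. Each camera call takes 0.05 s, during which the arm holds its last target. There are 200 camera calls.

## Working session

There is one attempt and no reset: what is moved stays moved. The work goes in short steps, Python scripts to look and compute and a tool call to move; the robot and the scene stay as the last step left them, time stands still between calls to the robot, and variables do not carry over. Pictures are saved under pics/ and viewed, at most 10 in all, crops included, and the job is handed in when it is done.

Besides the shell and the picture viewer there is one more tool, called after ">>>" by a JSON object that holds its "api" and its "payload", one argument or row to a line. apply_moves: Moves the arm, as the interface text tells. Its arguments: {"type":"object","properties":{"targets":{"type":"array","items":{"type":"array","items":{"type":"number","minimum":-1,"maximum":1}}},"claw":{"type":"number"}},"required":["targets"]}

```bash
mkdir -p pics; python3 - <<'E'
from workcell import r, read_camera, calibration
import cv2, numpy as np
for n in("scene","top"):
    p,d=read_camera(n); cv2.imwrite(f"pics/{n}0.png",p[:,:,::-1]); np.save(f"{n}0.npy",d)
    c=calibration(n); print(n,c)
print(r.get_state())
E
```

```text
scene {'camera_matrix': array([[543.98561725,   0.        , 275.53109403],
       [  0.        , 543.98561725, 205.04885306],
       [  0.        ,   0.        ,   1.        ]]), 'position': array([ 1.03255172, -0.77652352,  1.10720649]), 'attitude': array([-2.36030285, -0.65357795,  0.23218304])}
top {'camera_matrix': array([[394.6810357 ,   0.        , 282.30993926],
       [  0.        , 394.6810357 , 206.13500352],
       [  0.        ,   0.        ,   1.        ]]), 'position': array([ 0.44827603, -0.02483669,  0.8686049 ]), 'attitude': array([-2.0365962 ,  2.19014835, -0.22198343])}
{'t': 0.1, 'qpos': array([ 1.20791538e+00,  3.59408937e-01,  1.51131988e+00, -1.95044129e-05,
        1.27253729e+00, -1.15089749e-01]), 'qvel': array([-0.00178639, -0.00189986, -0.0016009 ,  0.00136758, -0.00025057,
        0.00030807]), 'joint_torque': array([-1.20174118e-03, -5.16357458e+01, -2.71404541e+01,  6.74926420e-02,
        2.76408764e-02, -5.18695776e-05]), 'eef_pos': array([0.14704385, 0.58135873, 0.40390938]), 'ee_rot': array([-3.88178681e-01, -3.11713652e+00,  2.56056812e-03]), 'contact_force': array([ 1.18905127, -0.00319326, -0.69569271]), 'torque': array([-0.06534546,  0.02334181, -0.02701068]), 'gripper_force': 0.0, 'gripper_width': 0.08787506244694714}
```

View pics/scene0.png

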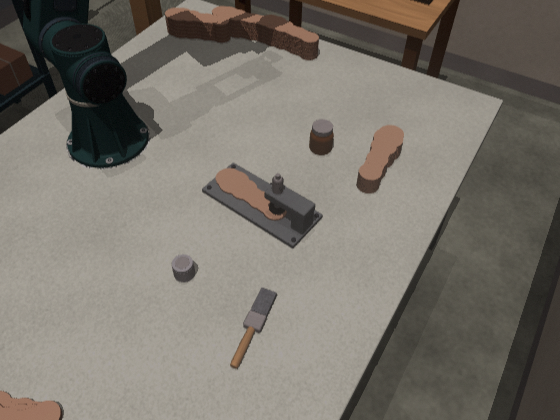

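View pics/top0.png

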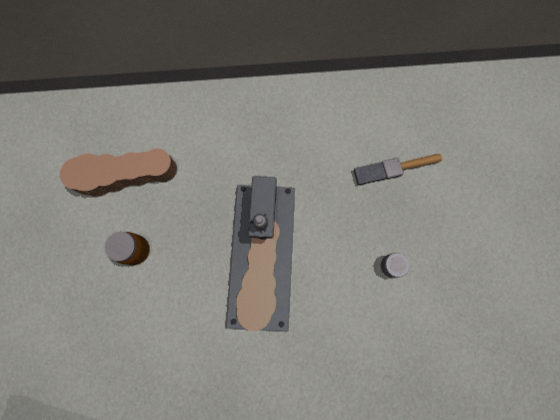

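The scene view shows the cap at about (182,267) and the tube at (277,182). In the top view the cap is at (396,265), the tube at (260,219), the jar at (122,247), and the brush lies beyond the cap. Next I unproject the depth to get positions.

```bash
cat > h.py <<'E'
from workcell import r, read_camera, calibration
import cv2, numpy as np
from scipy.spatial.transform import Rotation as R
def cloud(n,d):
    c=calibration(n);K=c['camera_matrix'];v,u=np.mgrid[:420,:560]
    p=np.stack([(u-K[0,2])/K[0,0]*d,(v-K[1,2])/K[1,1]*d,d],-1)
    return p@R.from_rotvec(c['attitude']).as_matrix().T+c['position']
def ray(n,u,v,z):
    c=calibration(n);K=c['camera_matrix']
    w=R.from_rotvec(c['attitude']).as_matrix()@np.array([(u-K[0,2])/K[0,0],(v-K[1,2])/K[1,1],1])
    return c['position']+w*(z-c['position'][2])/w[2]
def project(n,P):
    c=calibration(n);q=(np.asarray(P)-c['position'])@R.from_rotvec(c['attitude']).as_matrix()
    q=q@c['camera_matrix'].T;return q[...,:2]/q[...,2:]
E
python3 - <<'E'
from h import *
for n,cap,tube in(("top",(396,265),(260,219)),("scene",(182,267),(277,182))):
    P=cloud(n,np.load(n+"0.npy"))
    print(n,"table z",np.median(P[300:340,300:340,2]))
    def sel(c,w,lo,hi):
        Q=P[c[1]-w:c[1]+w,c[0]-w:c[0]+w].reshape(-1,3);return Q[(Q[:,2]>lo)&(Q[:,2]<hi)]
    for nm,c,w,lo,hi in(("captop",cap,22,.038,.056),("tubetop",tube,14,.132,.146),("ramtop",tube,14,.146,.16)):
        Q=sel(c,w,lo,hi)
        if len(Q):
            (cx,cy),rad=cv2.minEnclosingCircle(Q[:,:2].astype(np.float32));print(nm,len(Q),Q.mean(0).round(4),"circ",round(cx,4),round(cy,4),round(rad,4),Q[:,2].max())
    if n=="top":
        for nm,lo,hi in(("plate",.008,.024),("arm",.085,.1)):
            m=((P[...,2]>lo)&(P[...,2]<hi)).astype(np.uint8);m[:,:200]=0;m[:,320:]=0;m[:150]=0;m[345:]=0
            Q=P[m>0][:,:2].astype(np.float32);print(nm,cv2.minAreaRect(Q),cv2.boxPoints(cv2.minAreaRect(Q)).round(3).tolist())
E
python3 -c "
import cv2
a=cv2.imread('pics/top0.png');b=cv2.imread('pics/scene0.png')
f=lambda i,x,y:cv2.resize(i[y-30:y+30,x-30:x+30],(390,290*390//290//1),interpolation=cv2.INTER_CUBIC)[:290*1+100]
import numpy as np
g=lambda i,x,y:cv2.resize(i[y-30:y+30,x-40:x+40],(400,300),interpolation=cv2.INTER_CUBIC)
cv2.imwrite('pics/c1.png',np.vstack([np.hstack([g(a,396,265),g(a,260,219)]),np.hstack([g(b,182,267),g(b,277,182)])]))"
```

```text
top table z -0.00029620242510208783
captop 478 [ 0.4787 -0.2612  0.0456] circ 0.4788 -0.2623 0.0259 0.04995061329355299
tubetop 124 [0.5745 0.0113 0.1379] circ 0.5758 0.012 0.0138 0.14501857840077537
ramtop 37 [0.5755 0.0114 0.1511] circ 0.575 0.0119 0.006 0.15319372853874857
plate ((0.5206813812255859, 0.018566831946372986), (0.13030076026916504, 0.3114634156227112), 82.85359191894531) [[0.3580000102519989, -0.027000000700354576], [0.6669999957084656, -0.06499999761581421], [0.6830000281333923, 0.06400000303983688], [0.37400001287460327, 0.10300000011920929]]
arm ((0.6127421855926514, 0.007010806351900101), (0.050202563405036926, 0.12459073960781097), 82.91541290283203) [[0.5479999780654907, -0.009999999776482582], [0.6710000038146973, -0.026000000536441803], [0.6779999732971191, 0.024000000208616257], [0.5540000200271606, 0.03999999910593033]]
scene table z 0.0004922568815759476
captop 336 [ 0.4804 -0.265   0.046 ] circ 0.4791 -0.2639 0.0265 0.05164241630060484
tubetop 69 [0.578  0.0057 0.1385] circ 0.5762 0.008 0.0139 0.14535173016613334
ramtop 22 [0.5758 0.0095 0.1501] circ 0.5768 0.0108 0.0076 0.15495606353642744
```

View pics/c1.png

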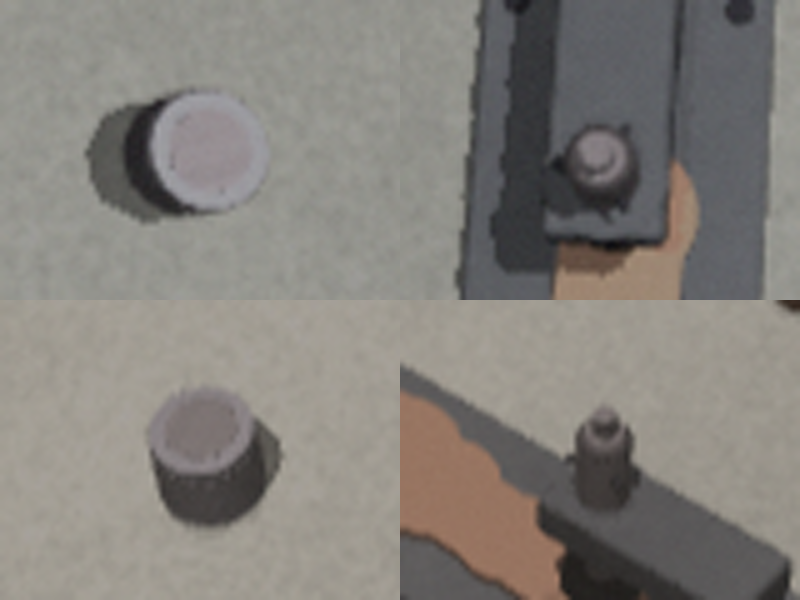

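The depth readings agree with the given sizes. The cap is near (0.479,-0.263). The tube axis is near (0.576,0.0115), checked against the plate rectangle, and the press yaw is about -7°. The crop shows pins at the upper right, left and bottom of the tube. I'll travel around the base towards the cap.

>>> {"api": "apply_moves", "payload": {
  "targets": [
    [-0.278,-0.183,0,0,0,0],
    [-0.278,-0.183,0,0,0,0],
    [-0.278,-0.183,0,0,0,0],
    [-0.278,-0.183,0,0,0,0],
    [-0.278,-0.183,0,0,0,0],
    [-0.278,-0.183,0,0,0,0],
    [-0.278,-0.183,0,0,0,0],
    [-0.278,-0.183,0,0,0,0],
    [-0.278,-0.183,0,0,0,0],
    [-0.1,-0.33,0,0,0,0],
    [-0.1,-0.33,0,0,0,0]
  ],
  "claw": 1
}}

```text
t: 1.48
eef_pos: [0.4554, 0.1452, 0.4043]
ee_rot: [-0.388, -3.117, 0.001]
contact_force: [-0.1, 0.1, -0.5]
gripper_width: 0.0875
gripper_force: 0.0
```

>>> {"api": "apply_moves", "payload": {
  "targets": [
    [-0.1,-0.33,0,0,0,0],
    [-0.1,-0.33,0,0,0,0],
    [-0.1,-0.33,0,0,0,0],
    [-0.1,-0.33,0,0,0,0],
    [-0.1,-0.33,0,0,0,0],
    [-0.1,-0.33,0,0,0,0],
    [-0.1,-0.33,0,0,0,0],
    [-0.1,-0.33,0,0,0,0],
    [0,0,0,0,0,0.3],
    [0,0,0,0,0,0]
  ]
}}

```text
t: 2.72
eef_pos: [0.4741, -0.267, 0.4041]
ee_rot: [-0.621, -3.079, -0.001]
contact_force: [-0.1, 0.4, -0.8]
gripper_width: 0.088
gripper_force: 0.0
```

```bash
cat >> h.py <<'E'
def go(x,y,z):
    s=r.get_state();M=R.from_rotvec(s['ee_rot']).as_matrix()
    d=M.T@(np.array([x,y,z])-s['eef_pos'])
    print("t",s['t'],"pos",s['eef_pos'].round(4),"yaw",np.arctan2(M[1,0],M[0,0]).round(4),"tilt",M[:2,2].round(4),"q6",s['qpos'][5].round(3),"units",(d/.15).round(4),"F",s['contact_force'].round(1),"w",round(s['gripper_width'],4))
E
python3 -c "
from h import *
go(.479,-.263,.191)
for u,v in((265,215),(251,221.6),(262,230.6)):
    p=ray('top',u,v,.118)-[.5755,.0118,.118];print(np.degrees(np.arctan2(p[1],p[0])),np.hypot(*p[:2]))"
```

```text
t 2.725 pos [ 0.4741 -0.267   0.4041] yaw 2.7438 tilt [-0.001   0.0008] q6 -1.813 units [-0.0215  0.0368  1.4208] F [-0.1  0.4 -0.8] w 0.088
-36.633091338427555 0.01750001322181127
79.83606235336858 0.01757048005991262
-170.09490946115724 0.016144917089764867
```

>>> {"api": "apply_moves", "payload": {
  "targets": [
    [-0.021,0.037,0.2,0,0,0],
    [0,0,0.2,0,0,0.37],
    [0,0,0.2,0,0,0.37],
    [0,0,0.2,0,0,0.37],
    [0,0,0,0,0,0.37],
    [0,0,0,0,0,0.37],
    [0,0,0,0,0,0.37],
    [0,0,0,0,0,0.37],
    [0,0,0,0,0,0]
  ]
}}

```text
t: 3.85
eef_pos: [0.4794, -0.2618, 0.2847]
ee_rot: [-2.347, -2.088, 0.0]
contact_force: [0.3, -0.2, 0.5]
gripper_width: 0.0879
gripper_force: 0.0
```

```bash
python3 -c "
from h import *
go(.479,-.263,.191)"
```

```text
t 3.85 pos [ 0.4794 -0.2618  0.2847] yaw 1.4541 tilt [-0.0003  0.0001] q6 -0.51 units [-0.0081 -0.0018  0.6247] F [ 0.3 -0.2  0.5] w 0.0879
```

>>> {"api": "apply_moves", "payload": {
  "targets": [
    [-0.008,-0.002,0.2,0,0,0],
    [0,0,0.2,0,0,0],
    [0,0,0.15,0,0,0],
    [0,0,0.075,0,0,0],
    [0,0,0,0,0,0]
  ]
}}

```text
t: 4.47
eef_pos: [0.4789, -0.2635, 0.1905]
ee_rot: [-2.349, -2.084, 0.001]
contact_force: [0.6, -0.5, 0.6]
gripper_width: 0.0875
gripper_force: 0.0
```

>>> {"api": "apply_moves", "payload": {
  "targets": [
    [0,0,0,0,0,0],
    [0,0,0,0,0,0],
    [0,0,0,0,0,0],
    [0,0,0,0,0,0],
    [0,0,0,0,0,0],
    [0,0,0,0,0,0],
    [0,0,0,0,0,0],
    [0,0,0,0,0,0]
  ],
  "claw": 0.3
}}

```text
t: 5.48
eef_pos: [0.479, -0.2639, 0.1912]
ee_rot: [2.352, 2.082, -0.0]
contact_force: [-1.0, 0.4, 5.5]
gripper_width: 0.0496
gripper_force: 30.0
```

>>> {"api": "apply_moves", "payload": {
  "targets": [
    [0,0,0,0,0,0],
    [0,0,0,0,0,0],
    [0,0,0,0,0,0],
    [0,0,0,0,0,0.349],
    [0,0,0,0,0,0.349],
    [0,0,0,0,0,0.349],
    [0,0,0,0,0,0.349],
    [0,0,0,0,0,0.349],
    [0,0,0,0,0,0.349],
    [0,0,0,0,0,0.349],
    [0,0,0,0,0,0.349],
    [0,0,0,0,0,0.349]
  ],
  "claw": 0.85
}}

```text
t: 6.98
eef_pos: [0.479, -0.2638, 0.1908]
ee_rot: [3.135, -0.2, -0.0]
contact_force: [0.5, 0.4, -0.2]
gripper_width: 0.0747
gripper_force: 0.0
```

>>> {"api": "apply_moves", "payload": {
  "targets": [
    [0,0,0,0,0,0],
    [0,0,0,0,0,0],
    [0,0,0,0,0,0],
    [0,0,0,0,0,0],
    [0,0,0,0,0,0],
    [0,0,0,0,0,0],
    [0,0,0,0,0,0],
    [0,0,0,0,0,0]
  ],
  "claw": 0.3
}}

```text
t: 7.98
eef_pos: [0.479, -0.2638, 0.1909]
ee_rot: [-3.136, 0.191, 0.0]
contact_force: [0.1, 0.8, -0.7]
gripper_width: 0.0496
gripper_force: 30.0
```

>>> {"api": "apply_moves", "payload": {
  "targets": [
    [0,0,-0.1,0,0,0],
    [0,0,-0.3,0,0,0],
    [0,0,-0.4,0,0,0],
    [0,0,-0.4,0,0,0],
    [0,0,-0.2,0,0,0],
    [0,0,0,0,0,0]
  ]
}}

```text
t: 8.72
eef_pos: [0.4795, -0.2642, 0.4043]
ee_rot: [3.132, -0.191, 0.009]
contact_force: [-0.2, -0.7, -2.5]
gripper_width: 0.0493
gripper_force: 30.0
```

```bash
python3 -c "
from h import *
go(.5755,.0115,.395)
for n in ('scene','top'):
    p,d=read_camera(n); cv2.imwrite(f'pics/{n}1.png',p[:,:,::-1]); np.save(n+'1.npy',d)"
```

```text
t 8.725 pos [ 0.4795 -0.2642  0.4043] yaw -0.1217 tilt [ 0.0053 -0.0042] q6 1.063 units [ 0.4117 -1.9025  0.0575] F [-0.2 -0.7 -2.5] w 0.0493
```

View pics/scene1.png

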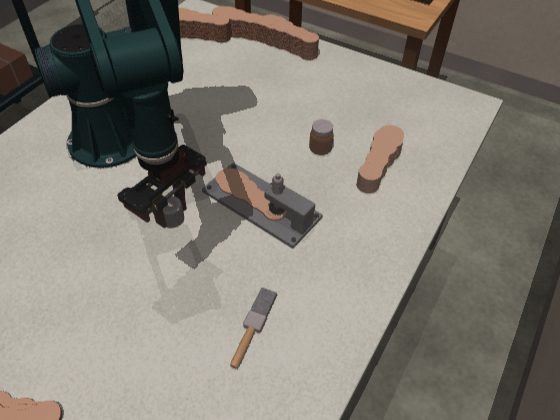

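The cap is held at about (172,210) in the scene view, and nothing else has moved. Next, over the press.

>>> {"api": "apply_moves", "payload": {
  "targets": [
    [0.067,-0.2,0.03,0,0,0],
    [0.067,-0.34,0.04,0,0,0],
    [0.067,-0.34,0.04,0,0,0],
    [0.067,-0.34,0.04,0,0,0],
    [0.067,-0.34,0,0,0,0],
    [0.077,-0.34,0,0,0,0],
    [0,0,0,0,0,0],
    [0,0,0,0,0,0],
    [0,0,0,0,0,0]
  ]
}}

```text
t: 9.95
eef_pos: [0.5744, 0.0105, 0.3774]
ee_rot: [3.135, -0.193, -0.003]
contact_force: [1.0, -0.4, -2.0]
gripper_width: 0.0495
gripper_force: 30.0
```

```bash
python3 -c "
from h import *
go(.5755,.0115,.36)
for n in ('scene','top'):
    p,d=read_camera(n); cv2.imwrite(f'pics/{n}2.png',p[:,:,::-1]); np.save(n+'2.npy',d)
a=cv2.imread('pics/scene2.png');b=cv2.imread('pics/top2.png')
g=lambda i,x,y:cv2.resize(i[y-60:y+60,x-40:x+40],(400,600),interpolation=cv2.INTER_CUBIC)
cv2.imwrite('pics/c2.png',np.hstack([g(a,277,170),g(b,260,219)]))
"
```

```text
t 9.95 pos [0.5744 0.0105 0.3774] yaw -0.123 tilt [-0.0022 -0.0003] q6 1.592 units [ 0.0069 -0.0078  0.1161] F [ 1.  -0.4 -2. ] w 0.0495
```

View pics/c2.png

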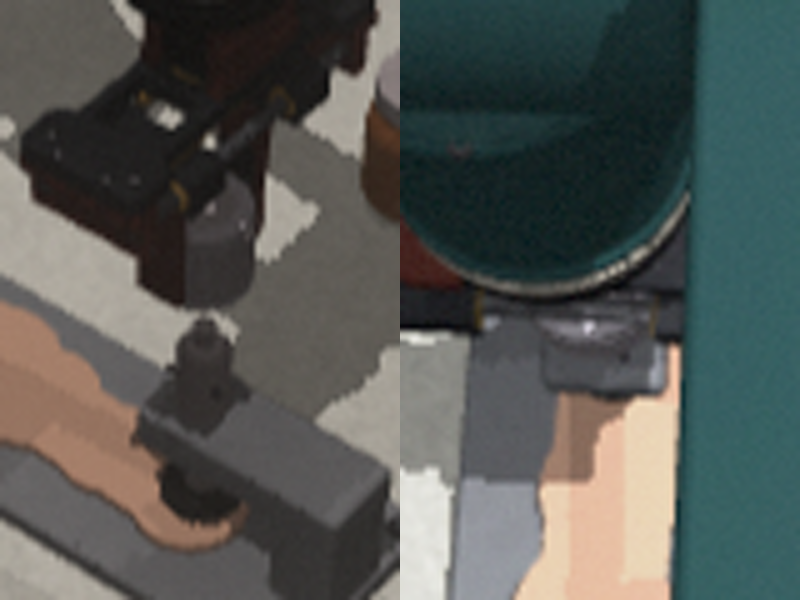

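The crop shows the cap over the tube: cap right edge at crop column ~252 and bottom at ~308, tube at columns 177-234. I'll compare these with the predictions from the TCP.

```bash
python3 - <<'E'
from h import *
s=r.get_state();t=s['eef_pos'];print(t)
a=np.linspace(0,2*np.pi,181)
def ring(x,y,z,rad): return np.stack([x+rad*np.cos(a),y+rad*np.sin(a),0*a+z],1)
def ext(n,off,*rings):
    q=(np.vstack([project(n,k) for k in rings])-off)*5;return q.min(0).round(1),q.max(0).round(1)
so=np.array([237,110]);to=np.array([220,159])
print("cap scene",ext("scene",so,ring(t[0],t[1],t[2]-.191,.0253),ring(t[0],t[1],t[2]-.145,.0253)))
print("cap bottom only",ext("scene",so,ring(t[0],t[1],t[2]-.191,.0253)))
print("cap top-cam",ext("top",to,ring(t[0],t[1],t[2]-.191,.0253),ring(t[0],t[1],t[2]-.145,.0253)))
for x,y in((.5755,.0115),(.577,.0105)):print("tube",ext("scene",so,ring(x,y,.135,.0138),ring(x,y,.125,.0138)),"ram",ext("scene",so,ring(x,y,.1515,.006),ring(x,y,.141,.006)))
# depth-based held cap: points in scene in band
P=cloud("scene",np.load("scene2.npy"));Q=P[140:175,270:292].reshape(-1,3);Q=Q[(Q[:,2]>t[2]-.189)&(Q[:,2]<t[2]-.15)&(np.hypot(Q[:,0]-t[0],Q[:,1]-t[1])<.035)]
from scipy.optimize import least_squares
f=lambda Q,R0,x0:least_squares(lambda c:np.hypot(Q[:,0]-c[0],Q[:,1]-c[1])-R0,x0,loss='soft_l1',f_scale=.001).x
print(len(Q),"cap fit",f(Q,.0253,t[:2]),"zmin",Q[:,2].min())
for k in("0","2"):
    P=cloud("scene",np.load(f"scene{k}.npy"));Q=P[160:200,265:292].reshape(-1,3);Q=Q[(Q[:,2]>.123)&(Q[:,2]<.134)&(np.hypot(Q[:,0]-.5755,Q[:,1]-.0115)<.022)]
    print(len(Q),"tube fit",f(Q,.0138,[.5755,.0115]))
E
```

```text
[0.57461153 0.0103923  0.37803677]
cap scene (array([147. , 166.2]), array([256.6, 312.5]))
cap bottom only (array([147.6, 236.5]), array([254.2, 312.5]))
cap top-cam (array([106.9, 187.7]), array([264.9, 359.2]))
tube (array([174.4, 327.9]), array([230.9, 383. ])) ram (array([190.5, 316.1]), array([215.4, 348.9]))
tube (array([176. , 330.3]), array([232.5, 385.4])) ram (array([192.1, 318.5]), array([217. , 351.4]))
200 cap fit [0.57347724 0.00953963] zmin 0.18905782776415936
31 tube fit [0.57556528 0.01108911]
32 tube fit [0.57530397 0.01109062]
```

>>> {"api": "apply_moves", "payload": {
  "targets": [
    [0.013,-0.014,0.1,0,0,0],
    [0,0,0.1,0,0,0],
    [0,0,0.06,0,0,0],
    [0,0,0,0,0,0],
    [0,0,0,0,0,0],
    [0,0,0,0,0,0]
  ]
}}

```text
t: 10.8
eef_pos: [0.5774, 0.0134, 0.3399]
ee_rot: [3.136, -0.191, 0.002]
contact_force: [0.5, -0.1, -2.2]
gripper_width: 0.0497
gripper_force: 30.0
```

```bash
python3 -c "
from h import *
go(.5768,.0122,.331)"
```

```text
t 10.8 pos [0.5774 0.0134 0.3399] yaw -0.1216 tilt [ 0.001  -0.0002] q6 1.596 units [-0.0031  0.0087  0.0595] F [ 0.5 -0.1 -2.2] w 0.0497
```

>>> {"api": "apply_moves", "payload": {
  "targets": [
    [-0.002,0.005,0,0,0,0],
    [0,0,0.02,0,0,0],
    [0,0,0.02,0,0,0],
    [0,0,0.02,0,0,0],
    [0,0,0,0,0,0]
  ]
}}

```text
t: 11.42
eef_pos: [0.5766, 0.0127, 0.33]
ee_rot: [3.136, -0.191, -0.001]
contact_force: [-0.1, 0.5, -1.7]
gripper_width: 0.0492
gripper_force: 30.0
```

>>> {"api": "apply_moves", "payload": {
  "targets": [
    [0,0,0.01,0,0,0],
    [0,0,0.01,0,0,0],
    [0,0,0,0,0,0]
  ]
}}

```text
t: 11.8
eef_pos: [0.5767, 0.0127, 0.3273]
ee_rot: [3.136, -0.191, -0.0]
contact_force: [-0.1, -0.5, -1.3]
gripper_width: 0.0496
gripper_force: 30.0
```

```bash
python3 -c "
from h import *
go(.5768,.0122,.311);print(r.get_state()['torque'])"
```

```text
t 11.8 pos [0.5767 0.0127 0.3273] yaw -0.1217 tilt [-0.0003 -0.0001] q6 1.595 units [0.001  0.0032 0.1084] F [-0.1 -0.5 -1.3] w 0.0496
[ 0.01026954  0.11508996 -0.07055833]
```

>>> {"api": "apply_moves", "payload": {
  "targets": [
    [0,0,0.02,0,0,0],
    [0,0,0.02,0,0,0],
    [0,0,0,0,0,0]
  ]
}}

```text
t: 12.18
eef_pos: [0.5766, 0.0127, 0.321]
ee_rot: [3.136, -0.191, -0.001]
contact_force: [-0.2, -0.1, -2.6]
gripper_width: 0.0497
gripper_force: 30.0
```

>>> {"api": "apply_moves", "payload": {
  "targets": [
    [0,0,0.02,0,0,0],
    [0,0,0.02,0,0,0],
    [0,0,0,0,0,0]
  ]
}}

```text
t: 12.55
eef_pos: [0.5766, 0.0127, 0.3151]
ee_rot: [3.136, -0.191, -0.001]
contact_force: [-0.2, -0.8, -1.8]
gripper_width: 0.0497
gripper_force: 30.0
```

>>> {"api": "apply_moves", "payload": {
  "targets": [
    [0,0,0.02,0,0,0],
    [0,0,0.01,0,0,0],
    [0,0,0,0,0,0]
  ]
}}

```text
t: 12.92
eef_pos: [0.5767, 0.0127, 0.3109]
ee_rot: [3.136, -0.191, -0.0]
contact_force: [-0.3, 0.7, -2.0]
gripper_width: 0.0495
gripper_force: 30.0
```

The cap slid over the tube without side force. I'll press down gently onto the pins.

>>> {"api": "apply_moves", "payload": {
  "targets": [
    [0,0,0.01,0,0,0],
    [0,0,0,0,0,0],
    [0,0,0,0,0,0]
  ]
}}

```text
t: 13.3
eef_pos: [0.5768, 0.0127, 0.3103]
ee_rot: [3.136, -0.191, 0.001]
contact_force: [-1.4, 1.2, 5.6]
gripper_width: 0.0499
gripper_force: 30.0
```

>>> {"api": "apply_moves", "payload": {
  "targets": [
    [0,0,0.007,0,0,0],
    [0,0,0,0,0,0],
    [0,0,0,0,0,0]
  ]
}}

```text
t: 13.68
eef_pos: [0.5768, 0.0127, 0.3101]
ee_rot: [3.136, -0.191, 0.002]
contact_force: [-4.3, 0.2, 12.4]
gripper_width: 0.0496
gripper_force: 30.0
```

Not lined up: the cap rests on the pins at about 14 N. I'll ease off a little and turn.

>>> {"api": "apply_moves", "payload": {
  "targets": [
    [0,0,-0.003,0,0,0],
    [0,0,0,0,0,-0.16],
    [0,0,0,0,0,-0.16],
    [0,0,0,0,0,0]
  ]
}}

```text
t: 14.18
eef_pos: [0.5768, 0.0128, 0.3104]
ee_rot: [3.141, 0.062, 0.002]
contact_force: [-3.8, 0.9, 10.1]
gripper_width: 0.0498
gripper_force: 30.0
```

>>> {"api": "apply_moves", "payload": {
  "targets": [
    [0,0,0,0,0,-0.16],
    [0,0,0,0,0,-0.16],
    [0,0,0,0,0,0]
  ]
}}

```text
t: 14.55
eef_pos: [0.5768, 0.0128, 0.3104]
ee_rot: [3.126, 0.313, 0.002]
contact_force: [-3.8, 0.4, 10.0]
gripper_width: 0.0497
gripper_force: 30.0
```

>>> {"api": "apply_moves", "payload": {
  "targets": [
    [0,0,0,0,0,-0.16],
    [0,0,0,0,0,-0.16],
    [0,0,0,0,0,0]
  ]
}}

```text
t: 14.92
eef_pos: [0.5769, 0.0127, 0.3103]
ee_rot: [3.09, 0.562, 0.002]
contact_force: [-3.0, 0.4, 10.3]
gripper_width: 0.0494
gripper_force: 30.0
```

```bash
python3 -c "
from h import *
go(.5767,.0127,.311);print(r.get_state()['torque'])"
```

```text
t 14.925 pos [0.5769 0.0127 0.3103] yaw 0.3595 tilt [ 0.0011 -0.0005] q6 1.114 units [-0.0009 -0.0005 -0.0045] F [-3.   0.4 10.3] w 0.0494
[-0.03380482  0.84277813  0.08709755]
```

>>> {"api": "apply_moves", "payload": {
  "targets": [
    [0,0,0,0,0,-0.16],
    [0,0,0,0,0,-0.16],
    [0,0,0,0,0,0]
  ]
}}

```text
t: 15.3
eef_pos: [0.5769, 0.0127, 0.3104]
ee_rot: [3.035, 0.807, 0.002]
contact_force: [-3.9, -0.1, 10.6]
gripper_width: 0.0495
gripper_force: 30.0
```

>>> {"api": "apply_moves", "payload": {
  "targets": [
    [0,0,0,0,0,-0.16],
    [0,0,0,0,0,-0.16],
    [0,0,0,0,0,0]
  ]
}}

```text
t: 15.68
eef_pos: [0.5768, 0.0128, 0.3103]
ee_rot: [2.962, 1.047, 0.002]
contact_force: [-4.4, 1.5, 11.4]
gripper_width: 0.0497
gripper_force: 30.0
```

>>> {"api": "apply_moves", "payload": {
  "targets": [
    [0,0,0,0,0,-0.16],
    [0,0,0,0,0,-0.16],
    [0,0,0,0,0,0]
  ]
}}

```text
t: 16.05
eef_pos: [0.5769, 0.0127, 0.3104]
ee_rot: [2.868, 1.28, 0.002]
contact_force: [-3.5, 1.5, 10.4]
gripper_width: 0.0499
gripper_force: 30.0
```

>>> {"api": "apply_moves", "payload": {
  "targets": [
    [0,0,0,0,0,-0.16],
    [0,0,0,0,0,-0.16],
    [0,0,0,0,0,0]
  ]
}}

```text
t: 16.42
eef_pos: [0.5769, 0.0127, 0.3104]
ee_rot: [2.757, 1.505, 0.001]
contact_force: [-3.4, 0.1, 9.8]
gripper_width: 0.0498
gripper_force: 30.0
```

>>> {"api": "apply_moves", "payload": {
  "targets": [
    [0,0,0,0,0,-0.16],
    [0,0,0,0,0,-0.16],
    [0,0,0,0,0,0]
  ]
}}

```text
t: 16.8
eef_pos: [0.5768, 0.0128, 0.3103]
ee_rot: [2.628, 1.72, 0.001]
contact_force: [-3.5, 1.5, 10.0]
gripper_width: 0.0497
gripper_force: 30.0
```

>>> {"api": "apply_moves", "payload": {
  "targets": [
    [0,0,0,0,0,-0.16],
    [0,0,0,0,0,-0.16],
    [0,0,0,0,0,0]
  ]
}}

```text
t: 17.18
eef_pos: [0.5767, 0.0129, 0.3103]
ee_rot: [2.482, 1.925, 0.001]
contact_force: [-3.5, 0.6, 10.4]
gripper_width: 0.0496
gripper_force: 30.0
```

>>> {"api": "apply_moves", "payload": {
  "targets": [
    [0,0,0,0,0,-0.16],
    [0,0,0,0,0,-0.16],
    [0,0,0,0,0,0]
  ]
}}

```text
t: 17.55
eef_pos: [0.5766, 0.0126, 0.3089]
ee_rot: [2.322, 2.116, -0.001]
contact_force: [-0.9, -1.1, -0.4]
gripper_width: 0.0498
gripper_force: 30.0
```

>>> {"api": "apply_moves", "payload": {
  "targets": [
    [0,0,0,0,0,-0.16],
    [0,0,0,0,0,-0.16],
    [0,0,0,0,0,0]
  ]
}}

```text
t: 17.92
eef_pos: [0.5768, 0.0127, 0.3086]
ee_rot: [2.148, 2.293, -0.0]
contact_force: [-0.5, -0.2, -2.4]
gripper_width: 0.0497
gripper_force: 30.0
```

It dropped in with the force gone. I'll check the z torque to centre the cap in the keyway.

```bash
python3 -c "
from h import *
go(.5767,.0127,.298);print(r.get_state()['torque'])"
```

```text
t 17.925 pos [0.5768 0.0127 0.3086] yaw 1.6361 tilt [-0. -0.] q6 -0.163 units [ 0.     -0.0007  0.071 ] F [-0.5 -0.2 -2.4] w 0.0497
[-0.02628443  0.07406076 -0.0002151 ]
```

>>> {"api": "apply_moves", "payload": {
  "targets": [
    [0,0,0,0,0,-0.08],
    [0,0,0,0,0,0]
  ]
}}

```text
t: 18.18
eef_pos: [0.5768, 0.0127, 0.3087]
ee_rot: [2.102, 2.335, -0.0]
contact_force: [0.7, 0.1, -1.4]
gripper_width: 0.0496
gripper_force: 30.0
```

```bash
python3 -c "
from h import *
go(.5767,.0127,.298);print(r.get_state()['torque'])"
```

```text
t 18.175 pos [0.5768 0.0127 0.3087] yaw 1.6758 tilt [-0.     -0.0001] q6 -0.203 units [ 0.     -0.0007  0.0715] F [ 0.7  0.1 -1.4] w 0.0496
[-0.05668303  0.03019023  0.04175205]
```

>>> {"api": "apply_moves", "payload": {
  "targets": [
    [0,0,0,0,0,0.2],
    [0,0,0.01,0,0,0],
    [0,0,0.01,0,0,0],
    [0,0,0,0,0,0]
  ]
}}

```text
t: 18.68
eef_pos: [0.5768, 0.0127, 0.3059]
ee_rot: [2.212, 2.23, 0.0]
contact_force: [-0.5, 0.0, 0.3]
gripper_width: 0.0495
gripper_force: 30.0
```

>>> {"api": "apply_moves", "payload": {
  "targets": [
    [0,0,0.01,0,0,0],
    [0,0,0.01,0,0,0],
    [0,0,0,0,0,0]
  ]
}}

```text
t: 19.05
eef_pos: [0.5768, 0.0127, 0.3029]
ee_rot: [2.213, 2.23, -0.0]
contact_force: [-1.9, 0.7, 2.1]
gripper_width: 0.0499
gripper_force: 30.0
```

>>> {"api": "apply_moves", "payload": {
  "targets": [
    [0,0,0.01,0,0,0],
    [0,0,0.01,0,0,0],
    [0,0,0,0,0,0]
  ]
}}

```text
t: 19.42
eef_pos: [0.5768, 0.0127, 0.3]
ee_rot: [2.213, 2.23, 0.0]
contact_force: [-2.3, 0.8, 6.1]
gripper_width: 0.0497
gripper_force: 30.0
```

>>> {"api": "apply_moves", "payload": {
  "targets": [
    [0,0,0.01,0,0,0],
    [0,0,0.008,0,0,0],
    [0,0,0,0,0,0],
    [0,0,0,0,0,0]
  ]
}}

```text
t: 19.92
eef_pos: [0.5768, 0.0127, 0.2979]
ee_rot: [2.213, 2.229, 0.0]
contact_force: [-2.5, 0.7, 8.9]
gripper_width: 0.0495
gripper_force: 30.0
```

>>> {"api": "apply_moves", "payload": {
  "targets": [
    [0,0,0.007,0,0,0],
    [0,0,0,0,0,0],
    [0,0,0,0,0,0]
  ]
}}

```text
t: 20.3
eef_pos: [0.5768, 0.0127, 0.2977]
ee_rot: [2.212, 2.229, 0.001]
contact_force: [-5.7, 0.0, 16.2]
gripper_width: 0.05
gripper_force: 30.0
```

The end stop shows as a sharp rise: about 18 N with no further travel. I'll check by picture before handing in.

```bash
python3 -c "
from h import *
go(.5767,.0127,.298)
for n in ('scene','top'):
    p,d=read_camera(n); cv2.imwrite(f'pics/{n}3.png',p[:,:,::-1])
a=cv2.imread('pics/scene3.png');b=cv2.imread('pics/scene0.png')
g=lambda i,x,y:cv2.resize(i[y-60:y+60,x-80:x+80],(800,600),interpolation=cv2.INTER_CUBIC)[::1]
cv2.imwrite('pics/c3.png',cv2.resize(np.hstack([g(a,262,190),g(b,262,190)]),(800,300)))
go(.5767,.0127,.298)
"
```

```text
t 20.3 pos [0.5768 0.0127 0.2977] yaw 1.5784 tilt [ 0.0009 -0.0003] q6 -0.105 units [ 0.0001 -0.0005 -0.0019] F [-5.7  0.  16.2] w 0.05
t 20.4 pos [0.5768 0.0127 0.2977] yaw 1.5784 tilt [ 0.0009 -0.0003] q6 -0.105 units [ 0.     -0.0004 -0.002 ] F [-6.2 -0.4 16.7] w 0.0494
```

View pics/c3.png

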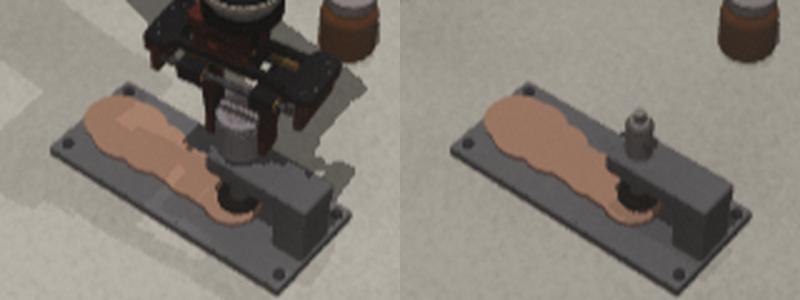

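The cap sits low on the tube at about (238,140), just above the arm, and the foot at (238,195) is down on the insole. The insole outline matches the first picture. Handing in.

```bash
python3 -c "
from workcell import r
print(r.finish_job())"
```

```text
the job is handed in; nothing more can be done
None
```

The cap is on the tube with its keyways over the pins, pushed to the ram's end stop at about 17 N and still held by the gripper; the insole showed no shift in the last picture, and I handed the job in at about 20 s.

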